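# Find the secret notch and spring the drawer

## Task

The walnut box on the bench has a secret drawer, released by a catch at the bottom of a notch hidden in the box's top front edge, among dark inlays that look much like it. Put a fingertip on the brass pin at one end of that edge, run it along the edge until it comes to the notch, then press the catch inside the notch fully down so that the drawer comes out, and take the hand away. Lift nothing, and leave the jar, tape roll, screwdriver and drill where they are.

Things in the scene. Friction and masses are not known exactly. Their poses are not given: they have to be found in the camera images.
- box: Open walnut box, 150 (x) by 340 (y) by 100 mm high, fixed on the bench between two wooden dogs; origin at the centre of its underside, z up, y along its length, x to its front (the drawer side, away from the robot). Its top front edge is a rigid level bar 24 mm wide, centre line at x = +63 mm, top at 100 mm, y = -170 to +170 mm. Behind it the box is open, its tray floor 52 mm above the bench.
- pin (a point): Centre of the flush brass pin (14 mm disc) in the top of the edge, at (63, -150, 100) mm in the box frame: the sweep starts here. The notch lies towards box +y from here. Its centre differs each time, anywhere from 70 to 278 mm from the pin along the edge, and is not reported. Stretches of the edge may differ by 0.3 mm in height.
- far_end (a point): The other end of the edge, mid-width, on its top, at (63, 170, 100) mm in the box frame. Between the pin and here three dark inlays, 40 mm long, lie flush and smooth in the edge; the one real notch looks like a fourth: a gap 40 mm long along the edge, cut through its full 24 mm width, open at front, back and top, 10 mm deep down to the dark catch.
- catch (a joint): How far the catch in the notch (a dark plate 39 by 23 mm) has been pressed down, m: 0 at rest, with its top 10 mm below the edge; 0.008 fully down, at a hard stop (top then 18 mm below the edge). It takes about 5 N, and stays where it is left (no spring back)
- drawer (a joint): How far the secret drawer has come out of the front of the box (towards the box's +x), m: 0 shut, 0.032 when the catch is fully down; driven by the catch, four times its travel. The drawer front has no handle: 318 by 30 mm, its foot 12 mm above the bench, flush with the box front when shut
- jar: Small loose amber jar with a brass cap, 38 mm across, 42 mm high, standing on the tray floor in the box; origin at the centre of its underside. Leave alone
- tape: Loose roll of masking tape lying flat, 90 mm across, 24 mm high; origin at the centre of its underside. Leave alone
- screwdriver: Loose red-handled screwdriver lying on the bench beyond the box, about 200 mm long along its own x. Leave alone
- drill: Loose black and green cordless drill standing on its battery, 178 mm high, up to 175 mm long along its x; origin at the centre of its underside. Leave alone

How it is judged:
By the outcome, as a careful person would: the job done as asked, in the order asked, and still so for the second after the job is handed in, with the robot touching nothing.
It also fails if it takes over 64 s, if anything falls off the work surface, if the arm or the gripper's body presses on something with over 40 N, if the wrist force passes 120 N, or if a joint passes its speed limit or range.

## Robot

A 6-joint arm with a two-finger parallel gripper is mounted at the origin on the work surface. World frame = base frame: x ahead of the robot, y to its left, z up, the work surface at z = 0. Lengths are in mm, angles in degrees, forces in N, time in s.
With the tool pointing down it reaches from about 300 to 850 mm from the base axis. Payload 4.2 kg.
Tool frame: the origin (TCP) lies on the mounting face of the last link; the fingertips stand 191 mm ahead of it and the grasp point (between the pads) lies 172 mm ahead of it; z points along the fingers, y is the direction in which the jaws open and shut (so a half turn about z gives the same grasp; the last joint's range is limited). The gripper opens to 91 mm and grips with 3 to 60 N. Pads are 32 mm wide; open, the fingers measure 118 mm over their backs; the gripper's body (76 mm by 178 mm) begins 60 mm behind the grasp point.
Start: joints at [65.317, 18.312, 89.639, -0, 72.044, -1.146], TCP at [229.619, 527.16, 404.776] pointing down, gripper open.
Joint ranges: [-177.97, 177.97], [-48.28, 115.42], [12.27, 149.76], [-77.06, 257.06], [2.81, 150.46], [-146.56, 146.56]. Speed limits (degrees/s): [147.25, 147.25, 180, 180, 180, 180].

## Interface

Orientations are given as [roll, pitch, yaw] about the fixed x, y, z axes, in that order (R = Rz(yaw) Ry(pitch) Rx(roll)).
In Python, from workcell import env gives the robot as it stands.
- The arm moves only by the shell command python3 -m handwheel 'ROWS' [FORCE]. ROWS is JSON, a list of rows, each an object with "gripper": the opening in per cent of the stroke, from 0 (shut) to 100 (fully open); "travel": the shift along the tool's x, y, z in m, a list of three; "twist": the turn about the tool's z in rad. In form: [{"gripper": gripper, "travel": [x, y, z], "twist": twist}, ...]. A call has 1 to 5 rows; each row shifts and turns the commanded pose from where the row before left it, along the tool's axes as they then stand; what a row does not reach is not made up. A row lasts 1/12 s, in which the tool goes at most 41.7 mm and 7.16 degrees, less where a joint would pass 70% of its speed; a pose out of reach is approached as far as the arm can. A call with a gripper value outside its range is refused whole. The fingers move at their own pace and stop on an object; FORCE is the grip in N (left out, the last holds). Time passes only in rows, so rows that do not move let the fingers close. It gives the time, the measured TCP pose, the force and the opening at its end, in the units of the state.
- env.state(): the state, without advancing time (a new reading comes with each control period).
- env.grab_frame(name): name is "scene" or "top" or "wrist"; returns a dict with "frame" (420x560x3 uint8, red, green, blue), "intrinsics" (3x3 intrinsics, pixels), "extrinsics" (4x4, takes a point from camera to world coordinates). Camera axes: x right, y down, z forward; pixel columns grow to the right and rows downward; lengths in mm; the calibration is good to about 2 mm. The wrist camera is an equidistant fisheye: a pixel r from the principal point sees the ray r / f radians off the axis. A picture is of the moment at which its call begins. There is no depth.
- env.job_done(): hands the job in, once; it reports no verdict.
Trained networks look in the newest picture that a camera, given by its name, has taken for a name from the list of things; names that differ only in an ending like _2 or _b are one class to them, and where a whole thing is asked for, a point or a joint stands for the part that bears it (a point fixed in the world has none). Each returns a list of dicts, best first, with "confidence" (0 to 1); they miss things now and then, are a little off and sometimes report something else, mostly with a low value. They report only what shows in the picture. A call takes as long as a camera call.
- env.trace(camera, thing): "pixels" (420x560 bool, what is visible of it) and "uv" ([column, row] in pixels, amid what is visible of it).
- env.pinpoint(camera, thing): "uv" ([column, row] in pixels: a listed point, or the origin of a listed thing).
The state is a dict: "time_s": time; "qpos": joint angles; "qvel": joint speeds; "effort": joint torques, N m; "ee_pos": TCP position; "ee_rot": TCP orientation; "force": force on the tool from outside, world axes, zero at the start; "torque": the same for the moment, N m; "gripper_width": finger opening in mm.
Only numpy, scipy, OpenCV 4.12 (cv2) and the standard library are available. Lean on these libraries where they do the work, as an engineer would, in place of code of your own. Each camera call takes 0.05 s, during which the arm holds its last target. There are 200 camera calls.

## Working session

There is one attempt and no reset: what is moved stays moved. The work goes in short steps, Python scripts to look and compute and a shell command to move; the robot and the scene stay as the last step left them, time stands still between calls to the robot, and variables do not carry over. Pictures are saved under pics/ and viewed, about 8 in all and at most 12, crops included, and the job is handed in when it is done.

```bash
mkdir -p pics; ls; cat > h.py <<'E'
import numpy as np, cv2
from scipy.spatial.transform import Rotation as R
from workcell import env
def ray(g,uv,fish=False):
    K=np.array(g["intrinsics"]);T=np.array(g["extrinsics"])
    x=(uv[0]-K[0,2])/K[0,0];y=(uv[1]-K[1,2])/K[1,1]
    if fish:
        r=np.hypot(x,y)+1e-9; d=np.array([np.sin(r)*x/r,np.sin(r)*y/r,np.cos(r)])
    else: d=np.array([x,y,1.])
    return T[:3,3],T[:3,:3]@d
def hit(g,uv,z,fish=False):
    o,d=ray(g,uv,fish); return o+d*(z-o[2])/d[2]
def save(g,n): cv2.imwrite(f"pics/{n}.png",cv2.cvtColor(g["frame"],cv2.COLOR_RGB2BGR))
E
python3 - <<'E'
from h import *
np.set_printoptions(precision=1,suppress=True)
ims=[]
for c in ("top","scene","wrist"):
    g=env.grab_frame(c); ims.append(g["frame"])
    for t,z in (("box",0),("pin",100),("far_end",100),("catch",90),("jar",52),("tape",0),("drill",0),("screwdriver",0)):
        for p in env.pinpoint(c,t)[:2]:
            print(c,t,round(p["confidence"],2),np.array(p["uv"]),hit(g,p["uv"],z,c=="wrist"))
m=np.hstack([cv2.resize(i,(400,300)) for i in ims[1:]])
save({"frame":ims[0]},"top"); save({"frame":m},"sw")
s=env.state(); print(s["ee_pos"],s["ee_rot"],s["force"],s["gripper_width"],s["time_s"])
E
```

```text
pics
top box 0.66 [274.6 235.4] [544.1  26.9   0. ]
top pin 0.69 [340.3 213.2] [ 597.9 -139.7  100. ]
top far_end 0.65 [209.9 205. ] [616.9 187.8 100. ]Traceback (most recent call last):
  File "<stdin>", line 7, in <module>
ValueError: it knows: box, drill, far_end, jar, pin, screwdriver, tape
```

```bash
python3 - <<'E'
from h import *
np.set_printoptions(precision=1,suppress=True)
ims=[]
for c in ("top","scene","wrist"):
    g=env.grab_frame(c); ims.append(g["frame"])
    for t,z in (("box",0),("pin",100),("far_end",100),("jar",52),("tape",0),("drill",0),("screwdriver",0)):
        for p in env.pinpoint(c,t)[:2]:
            print(c,t,round(p["confidence"],2),np.array(p["uv"]),hit(g,p["uv"],z,c=="wrist"))
m=np.hstack([cv2.resize(i,(400,300)) for i in ims[1:]])
save({"frame":ims[0]},"top"); save({"frame":m},"sw")
s=env.state(); print(s["ee_pos"],s["ee_rot"],s["force"],s["gripper_width"],s["time_s"])
E
```

```text
top box 0.72 [275.7 237.9] [537.4  23.9   0. ]
top box 0.53 [134.2 236.3] [540.  406.7   0. ]
top pin 0.79 [339.6 213.7] [ 596.6 -137.9  100. ]
top far_end 0.68 [208.7 207.1] [611.6 190.7 100. ]
top jar 0.66 [312.5 242.6] [524.5 -72.8  52. ]
top jar 0.52 [267.2 156.3] [750.9  46.7  52. ]
top tape 0.72 [132.4 236.1] [540.5 411.6   0. ]
top drill 0.63 [454.9 262.8] [ 472.3 -461.     0. ]
top screwdriver 0.96 [266.2 159. ] [753.6  51.3   0. ]
scene box 0.76 [266.6 228.7] [543.7  13.8  -0. ]
scene pin 0.57 [255.3 237.7] [ 604.6 -130.3  100. ]
scene far_end 0.71 [316.4 177.3] [609.  184.1 100. ]
scene jar 0.52 [242.3 231.8] [529.2 -82.4  52. ]
scene tape 0.96 [331.5 160.2] [537.9 430.   -0. ]
scene drill 0.62 [134.7 327.6] [ 473.1 -446.4    0. ]
scene screwdriver 0.63 [344.5 244.3] [763.9  67.3   0. ]
scene screwdriver 0.37 [131.7 329.9] [ 471.9 -455.1    0. ]
wrist jar 0.41 [  1.9 408. ] [ 438.  -329.7   52. ]
wrist drill 0.74 [  0.9 406.3] [ 474.5 -464.1    0. ]
[229.6 527.2 404.7] [180.    0.  156.5] [-0.3  0.2 -0.9] 90.90301260832746 1.4
```

View pics/top.png

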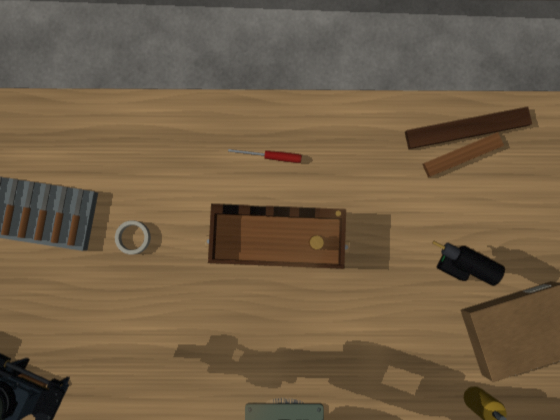

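View pics/sw.png

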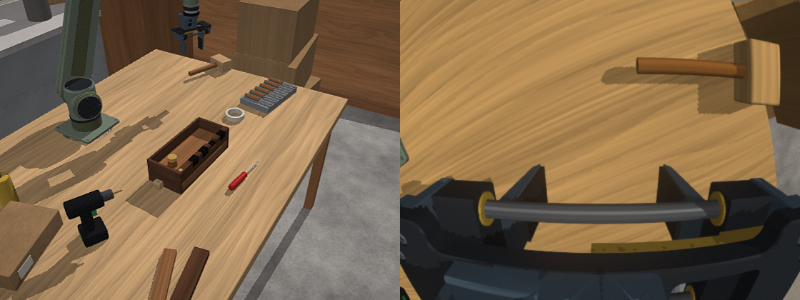

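The top view shows the box at columns 210–346 and rows 205–268. The brass pin is at (338,213) and four dark patches sit on the front edge at columns ~230, 257, 281 and 308. The drill, tape and screwdriver are well clear. Next I'll refine the edge line and the patch positions.

```bash
python3 - <<'E'
from h import *
np.set_printoptions(precision=1,suppress=True)
g=env.grab_frame("top");f=g["frame"].astype(np.uint8)
hsv=cv2.cvtColor(f,cv2.COLOR_RGB2HSV)
# brass pin centroid
sub=f[205:222,330:347].astype(float); w=np.clip(sub.sum(2)-0,0,None)
save({"frame":cv2.resize(f[198:274,204:354],None,fx=5.3,fy=5.3,interpolation=cv2.INTER_CUBIC)},"zt")
ps,fs,bs=[],[],[]
for _ in range(4):
    g=env.grab_frame("top")
    ps+= [hit(g,env.pinpoint("top","pin")[0]["uv"],100)]; fs+=[hit(g,env.pinpoint("top","far_end")[0]["uv"],100)]
for k in env.trace("top","box")[:1]:
    m=k["pixels"].astype(np.uint8); c=max(cv2.findContours(m,0,2)[0],key=cv2.contourArea); print("box rect",cv2.minAreaRect(c),[hit(g,p,100) for p in cv2.boxPoints(cv2.minAreaRect(c))])
print(np.array(ps),np.array(fs))
s=env.grab_frame("scene")
print([hit(s,env.pinpoint("scene",t)[0]["uv"],100) for t in("pin","far_end")])
c=cv2.resize(s["frame"][160:270,190:340],None,fx=5.3,fy=5.3,interpolation=cv2.INTER_CUBIC); save({"frame":c},"zs")
print(f[206:222:1,210:346:4].sum(2))
E
```

```text
box rect ((277.30230712890625, 235.97784423828125), (144.2130889892578, 60.03325653076172), 1.818302869796753) [array([470.4, 199.2, 100. ]), array([620.2, 197.2, 100. ]), array([ 610.4, -164.9,  100. ]), array([ 460.6, -159.2,  100. ])]
[[ 595.8 -134.9  100. ]
 [ 590.  -133.6  100. ]
 [ 596.1 -135.9  100. ]
 [ 596.1 -138.4  100. ]] [[611.4 183.9 100. ]
 [615.  180.2 100. ]
 [611.4 186.4 100. ]
 [610.4 189.2 100. ]]
[array([ 604.4, -130.9,  100. ]), array([608. , 177.6, 100. ])]
[[308 102 101  87  30  25  31  60  97 105  99 130 133 164 166 169 177 178
  212 221 234 258 277 273 302 301 301 302 304 300 304 305 301 299]
 [281 105 112  85  30  38  34  57  99 104  49  29  50  66 111 116  86  81
   92 113 143 171 194 182 209 221 220 251 285 286 307 307 306 303]
 [277 104 115  88  24  26  27  69 106 108  49  31  42  47 101 104  68  63
   69  75 119 124 127  90 103 118 119 169 210 213 230 249 251 267]
 [284 112 116  81  28  16  28  66 113 109  42  31  38  46 103 109  57  67
   70  79 121 122 120  81  82  78  86 120 144 147 158 177 188 195]
 [272 113 112  91  27  25  21  59 115 115  40  33  4
[... 940 characters left out ...]
  64 145 145 147 152 152 150 216 221 218 220 218 220 201 201 184 184
  182 176 128 133 119 104 109  95  93 110 124 128 145 147 158 150]
 [193  59 141 145 140 144 146 151 214 216 221 220 221 222 218 216 219 216
  213 212 198 190 187 186 179 175 151 132 126 133 139 143 140 139]
 [194  72 142 142 147 142 142 141 204 207 213 220 221 221 220 217 216 222
  217 216 218 214 216 220 216 216 206 198 191 192 197 194 167 142]
 [169  60 142 144 140 142 139 135 200 200 209 209 207 206 207 213 213 213
  218 216 220 216 213 215 218 211 215 213 219 221 222 221 207 142]
 [164  60 145 144 137 141 136 136 201 203 198 201 197 200 200 205 203 207
  206 212 210 209 210 214 217 215 216 215 213 221 221 221 214 135]]
```

View pics/zt.png

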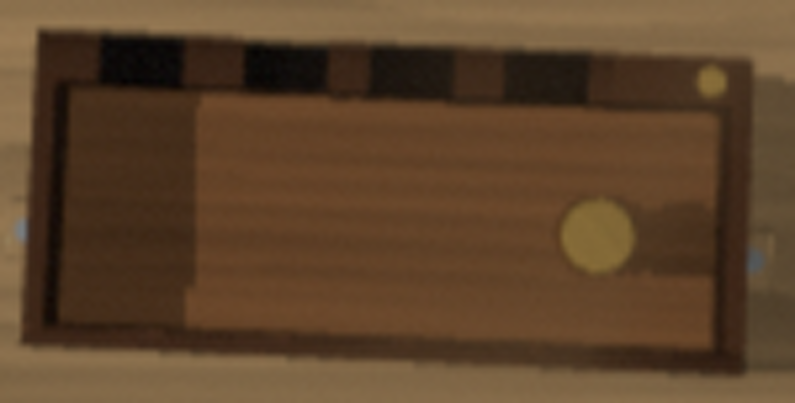

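View pics/zs.png

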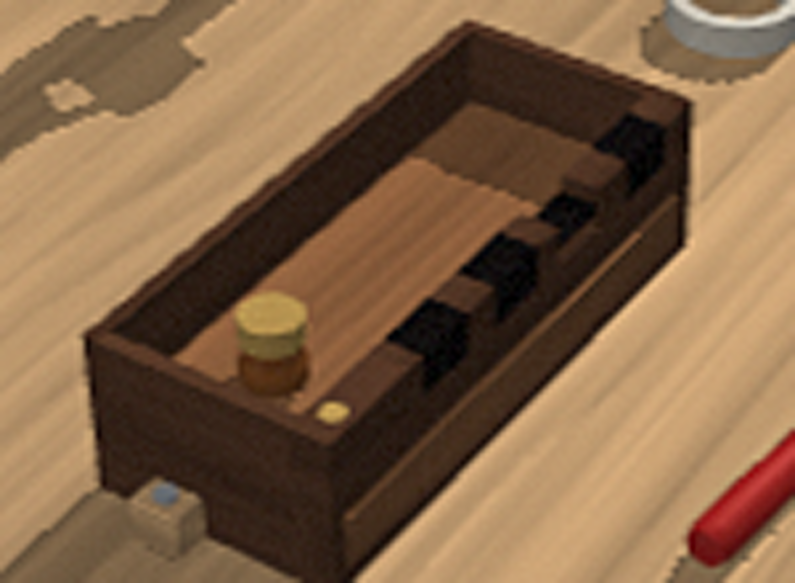

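The top crop puts the pin at zoom (711,80). The outer corners are at zoom (752,60), (38,30), (22,345) and (745,373), and the patches at columns ~546, 412, 286 and 141. In the scene crop, three patches wrap down the front. The third from the pin looks shorter, like a real gap, but touch will decide. Next I'll fit the box pose.

```bash
python3 - <<'E'
from h import *
from scipy.optimize import least_squares
np.set_printoptions(precision=1,suppress=True)
g=env.grab_frame("top")
z=lambda u,v:((u+.5)/5.3-.5+204,(v+.5)/5.3-.5+198)
P=np.array([hit(g,z(*p),100)[:2] for p in [(711,80),(752,60),(38,30),(22,345),(745,373)]])
B=np.array([(63,-150),(75,-170),(75,170),(-75,170),(-75,-170)])
M=lambda q:np.c_[q[0]+B[:,0]*np.cos(q[2])-B[:,1]*np.sin(q[2]),q[1]+B[:,0]*np.sin(q[2])+B[:,1]*np.cos(q[2])]
q=least_squares(lambda q:(M(q)-P).ravel(),[540,20,0]).x
print(q,np.degrees(q[2]));print(M(q)-P);print(M(q)[0])
c,s=np.cos(q[2]),np.sin(q[2])
for p in [(546,78),(412,74),(286,69),(141,62)]:
    d=hit(g,z(*p),100)[:2]-q[:2]; print("patch from pin",-s*d[0]+c*d[1]+150, c*d[0]+s*d[1])
st=env.state(); t=np.array([*M(q)[0],291+15]); Rm=R.from_euler("xyz",st["ee_rot"],degrees=True)
print("tool travel",Rm.inv().apply(t-st["ee_pos"]),"twist",np.radians(st["ee_rot"][2]-(180+np.degrees(q[2]))))
E
```

```text
[541.1  18.7  -0. ] -1.9856870873553132
[[-0.2 -0.1]
 [ 1.5 -1. ]
 [ 0.6  0.4]
 [-0.9  0.6]
 [-1.   0.1]]
[ 598.9 -133.3]
patch from pin 78.24199534460033 61.08716444490587
patch from pin 141.7272146635272 60.48161600614232
patch from pin 201.42962512134685 60.500186348797
patch from pin 270.1472793940412 61.11274371221572
tool travel [-602.3 -458.1   98.8] twist -0.37612129731876814
```

```bash
python3 -m handwheel '[{"gripper":0,"travel":[0,0,0],"twist":-0.12},{"gripper":0,"travel":[0,0,0],"twist":-0.12},{"gripper":0,"travel":[0,0,0],"twist":-0.12},{"gripper":0,"travel":[0,0,0],"twist":-0.016},{"gripper":0,"travel":[-0.0196,-0.0324,0],"twist":0}]' 20
python3 -m handwheel '[{"gripper":0,"travel":[-0.0196,-0.0324,0],"twist":0},{"gripper":0,"travel":[-0.0196,-0.0324,0],"twist":0},{"gripper":0,"travel":[-0.0196,-0.0324,0],"twist":0},{"gripper":0,"travel":[-0.0196,-0.0324,0],"twist":0},{"gripper":0,"travel":[-0.0196,-0.0324,0],"twist":0}]'
python3 -m handwheel '[{"gripper":0,"travel":[-0.0196,-0.0324,0],"twist":0},{"gripper":0,"travel":[-0.0196,-0.0324,0],"twist":0},{"gripper":0,"travel":[-0.0196,-0.0324,0],"twist":0},{"gripper":0,"travel":[-0.0196,-0.0324,0],"twist":0},{"gripper":0,"travel":[-0.0196,-0.0324,0],"twist":0}]'
python3 -m handwheel '[{"gripper":0,"travel":[-0.0196,-0.0324,0],"twist":0},{"gripper":0,"travel":[-0.0196,-0.0324,0],"twist":0},{"gripper":0,"travel":[-0.0196,-0.0324,0],"twist":0},{"gripper":0,"travel":[-0.0196,-0.0324,0],"twist":0},{"gripper":0,"travel":[0,0,0],"twist":0}]'
```

```text
time_s: 2.72
ee_pos: [246.7, 497.4, 404.4]
ee_rot: [179.8, -0.1, 178.1]
force: [1.7, -0.1, -0.5]
gripper_width: 60.5
time_s: 3.13
ee_pos: [340.8, 327.1, 404.9]
ee_rot: [180.0, 0.0, 177.9]
force: [1.0, 0.5, 0.4]
gripper_width: 27.3
time_s: 3.55
ee_pos: [433.1, 161.7, 405.0]
ee_rot: [180.0, 0.0, 177.9]
force: [0.0, -0.4, 0.1]
gripper_width: 0.2
time_s: 3.97
ee_pos: [509.1, 26.6, 404.7]
ee_rot: [-179.8, 0.2, 177.6]
force: [-0.1, -0.5, 0.6]
gripper_width: 0.3
```

```bash
python3 -m handwheel '[{"gripper":0,"travel":[-0.019,-0.0312,0],"twist":0},{"gripper":0,"travel":[-0.019,-0.0312,0],"twist":0},{"gripper":0,"travel":[-0.019,-0.0312,0],"twist":0},{"gripper":0,"travel":[-0.019,-0.0312,0],"twist":0},{"gripper":0,"travel":[-0.019,-0.0312,0],"twist":0}]'
python3 -m handwheel '[{"gripper":0,"travel":[0,0,0.035],"twist":0},{"gripper":0,"travel":[0,0,0.035],"twist":0},{"gripper":0,"travel":[0,0,0.02],"twist":0},{"gripper":0,"travel":[0,0,0],"twist":0},{"gripper":0,"travel":[0,0,0],"twist":0}]'
python3 - <<'E'
from h import *
np.set_printoptions(precision=1,suppress=True)
for c in ("wrist","top","scene"):
    g=env.grab_frame(c)
    for t in ("pin","far_end"):
        for p in env.pinpoint(c,t)[:1]: print(c,t,p["confidence"],p["uv"],hit(g,p["uv"],100,c=="wrist"))
    if c=="wrist": a=g["frame"]
    if c=="scene": b=cv2.resize(g["frame"][150:300,170:370],(560,420),interpolation=cv2.INTER_CUBIC)
save({"frame":cv2.resize(np.hstack([a,b]),(800,300))},"hover")
print(env.state()["ee_pos"])
E
```

```text
time_s: 4.38
ee_pos: [596.6, -129.2, 404.8]
ee_rot: [180.0, 0.0, 177.9]
force: [0.6, 1.2, -0.1]
gripper_width: 0.5
time_s: 4.8
ee_pos: [596.1, -127.7, 314.1]
ee_rot: [180.0, -0.1, 177.9]
force: [0.0, 1.0, -0.3]
gripper_width: 0.5
wrist pin 0.97 [270.2, 245.5] [ 598.  -135.4  100. ]
top pin 0.94 [340.2, 213.6] [ 596.9 -139.4  100. ]
top far_end 0.61 [209.5, 207.9] [609.6 188.7 100. ]
scene pin 0.95 [254.7, 239.2] [ 606.5 -135.8  100. ]
scene far_end 0.86 [315.6, 176.8] [605.8 185.2 100. ]
[ 596.1 -127.9  315.5]
```

View pics/hover.png

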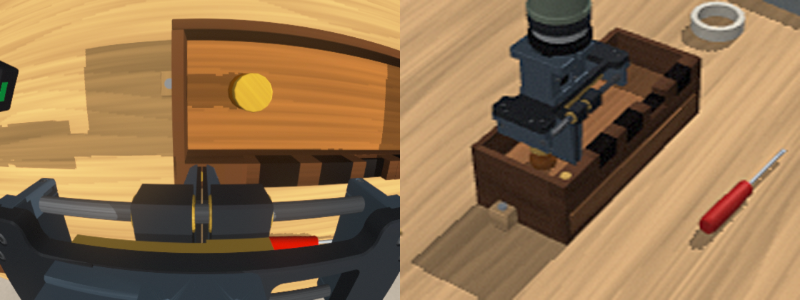

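The wrist view shows the closed fingers over the pin end of the edge, with the jar clear behind. The scene crop shows the pin just beyond the tips, towards −y/+x, which agrees with the 6 mm offset I measured. Moving over the pin and descending.

```bash
python3 -m handwheel '[{"gripper":0,"travel":[-0.0025,-0.0065,0],"twist":0},{"gripper":0,"travel":[0,0,0.01],"twist":0},{"gripper":0,"travel":[0,0,0.009],"twist":0},{"gripper":0,"travel":[0,0,0.002],"twist":0},{"gripper":0,"travel":[0,0,0],"twist":0}]'
python3 -m handwheel '[{"gripper":0,"travel":[0,0,0.001],"twist":0},{"gripper":0,"travel":[0,0,0],"twist":0}]'
python3 -m handwheel '[{"gripper":0,"travel":[0,0,0.001],"twist":0},{"gripper":0,"travel":[0,0,0],"twist":0}]'
```

```text
time_s: 5.67
ee_pos: [597.9, -134.6, 292.0]
ee_rot: [180.0, -0.2, 178.0]
force: [0.3, 0.1, 0.8]
gripper_width: 0.6
time_s: 5.83
ee_pos: [598.4, -134.5, 292.5]
ee_rot: [180.0, -0.0, 178.0]
force: [-0.6, -0.3, 0.6]
gripper_width: 0.1
time_s: 6.0
ee_pos: [598.3, -134.5, 291.8]
ee_rot: [180.0, 0.0, 178.0]
force: [-0.0, 0.2, -0.1]
gripper_width: 0.4
```

```bash
python3 -m handwheel '[{"gripper":0,"travel":[0,0,0.0007],"twist":0},{"gripper":0,"travel":[0,0,0],"twist":0}]'
python3 -m handwheel '[{"gripper":0,"travel":[0,0,0.0005],"twist":0},{"gripper":0,"travel":[0,0,0],"twist":0}]'
```

```text
time_s: 6.17
ee_pos: [598.3, -134.5, 291.1]
ee_rot: [180.0, 0.0, 178.0]
force: [-0.3, 0.1, 0.3]
gripper_width: 0.5
time_s: 6.33
ee_pos: [598.3, -134.5, 291.1]
ee_rot: [180.0, 0.0, 178.0]
force: [-1.4, -0.2, 3.3]
gripper_width: 0.9
```

```bash
python3 -m handwheel '[{"gripper":0,"travel":[0,0,0.0006],"twist":0},{"gripper":0,"travel":[0,0,0],"twist":0}]'
python3 -m handwheel '[{"gripper":0,"travel":[0,0.003,0],"twist":0},{"gripper":0,"travel":[0,0.004,0],"twist":0},{"gripper":0,"travel":[0,0.004,0],"twist":0},{"gripper":0,"travel":[0,0.004,0],"twist":0}]'
```

```text
time_s: 6.5
ee_pos: [598.3, -134.5, 291.1]
ee_rot: [180.0, 0.0, 178.0]
force: [-2.2, 0.0, 6.3]
gripper_width: 0.4
time_s: 6.83
ee_pos: [599.3, -120.2, 291.1]
ee_rot: [-179.9, 0.2, 178.0]
force: [-0.0, -2.3, 4.7]
gripper_width: 0.5
```

Contact on the pin is confirmed (Fz 6 N at tip height 100 mm). I'll sweep in short calls and check z and force after each.

```bash
for i in 1; do python3 -m handwheel '[{"gripper":0,"travel":[0,0.004,0],"twist":0},{"gripper":0,"travel":[0,0.004,0],"twist":0},{"gripper":0,"travel":[0,0.004,0],"twist":0},{"gripper":0,"travel":[0,0.004,0],"twist":0},{"gripper":0,"travel":[0,0.004,0],"twist":0}]'; done
python3 -m handwheel '[{"gripper":0,"travel":[0,0.004,0],"twist":0},{"gripper":0,"travel":[0,0.004,0],"twist":0},{"gripper":0,"travel":[0,0.004,0],"twist":0},{"gripper":0,"travel":[0,0.004,0],"twist":0},{"gripper":0,"travel":[0,0.004,0],"twist":0}]'
python3 -m handwheel '[{"gripper":0,"travel":[0,0.004,0],"twist":0},{"gripper":0,"travel":[0,0.004,0],"twist":0},{"gripper":0,"travel":[0,0.004,0],"twist":0},{"gripper":0,"travel":[0,0.004,0],"twist":0},{"gripper":0,"travel":[0,0.004,0],"twist":0}]'
```

```text
time_s: 7.25
ee_pos: [600.0, -100.2, 291.1]
ee_rot: [-179.9, 0.2, 178.0]
force: [-0.2, -3.3, 4.8]
gripper_width: 0.7
time_s: 7.67
ee_pos: [600.7, -80.2, 291.1]
ee_rot: [-179.9, 0.2, 178.0]
force: [0.6, -2.4, 6.2]
gripper_width: 0.6
time_s: 8.08
ee_pos: [601.4, -60.2, 291.1]
ee_rot: [-179.9, 0.2, 178.0]
force: [-0.9, -2.4, 5.0]
gripper_width: 0.7
```

```bash
python3 -m handwheel '[{"gripper":0,"travel":[0,0.004,0],"twist":0},{"gripper":0,"travel":[0,0.003,0],"twist":0}]'
python3 -m handwheel '[{"gripper":0,"travel":[0,0.003,0],"twist":0},{"gripper":0,"travel":[0,0.004,0],"twist":0},{"gripper":0,"travel":[0,0.004,0],"twist":0},{"gripper":0,"travel":[0,0.004,0],"twist":0},{"gripper":0,"travel":[0,0.004,0],"twist":0}]'
python3 -m handwheel '[{"gripper":0,"travel":[0,0.004,0],"twist":0},{"gripper":0,"travel":[0,0.004,0],"twist":0},{"gripper":0,"travel":[0,0.004,0],"twist":0},{"gripper":0,"travel":[0,0.004,0],"twist":0},{"gripper":0,"travel":[0,0.004,0],"twist":0}]'
```

```text
time_s: 8.25
ee_pos: [601.6, -53.1, 291.1]
ee_rot: [-179.9, 0.2, 178.0]
force: [-0.4, -3.2, 5.3]
gripper_width: 0.6
time_s: 8.67
ee_pos: [602.3, -34.2, 291.1]
ee_rot: [-179.9, 0.2, 178.0]
force: [0.0, -4.0, 5.6]
gripper_width: 0.6
time_s: 9.08
ee_pos: [603.0, -14.2, 291.1]
ee_rot: [-179.9, 0.2, 178.0]
force: [-0.7, -4.0, 6.4]
gripper_width: 0.7
```

```bash
python3 -m handwheel '[{"gripper":0,"travel":[0,0.004,0],"twist":0},{"gripper":0,"travel":[0,0.004,0],"twist":0},{"gripper":0,"travel":[0,0.004,0],"twist":0},{"gripper":0,"travel":[0,0.004,0],"twist":0}]'
python3 -m handwheel '[{"gripper":0,"travel":[0,0.003,0],"twist":0},{"gripper":0,"travel":[0,0.003,0],"twist":0}]'
```

```text
time_s: 9.42
ee_pos: [603.5, 1.8, 291.1]
ee_rot: [-179.9, 0.2, 178.0]
force: [0.0, -3.0, 6.2]
gripper_width: 0.7
time_s: 9.58
ee_pos: [603.7, 7.8, 291.1]
ee_rot: [-179.9, 0.2, 178.0]
force: [-0.9, -3.2, 6.1]
gripper_width: 0.3
```

```bash
python3 -m handwheel '[{"gripper":0,"travel":[0,0.002,0],"twist":0},{"gripper":0,"travel":[0,0.001,0],"twist":0}]'
```

```text
time_s: 9.75
ee_pos: [603.8, 10.9, 291.1]
ee_rot: [-179.9, 0.2, 178.1]
force: [-0.1, -2.9, 5.6]
gripper_width: 0.8
```

```bash
python3 -m handwheel '[{"gripper":0,"travel":[0,0.004,0],"twist":0},{"gripper":0,"travel":[0,0.004,0],"twist":0},{"gripper":0,"travel":[0,0.004,0],"twist":0},{"gripper":0,"travel":[0,0.004,0],"twist":0},{"gripper":0,"travel":[0,0.004,0],"twist":0}]'
python3 -m handwheel '[{"gripper":0,"travel":[0,0.004,0],"twist":0},{"gripper":0,"travel":[0,0.004,0],"twist":0},{"gripper":0,"travel":[0,0.004,0],"twist":0},{"gripper":0,"travel":[0,0.004,0],"twist":0},{"gripper":0,"travel":[0,0.004,0],"twist":0}]'
python3 -m handwheel '[{"gripper":0,"travel":[0,0.003,0],"twist":0},{"gripper":0,"travel":[0,0.003,0],"twist":0}]'
```

```text
time_s: 10.17
ee_pos: [604.5, 30.8, 291.1]
ee_rot: [-179.9, 0.2, 178.0]
force: [-0.8, -3.5, 5.0]
gripper_width: 0.6
time_s: 10.58
ee_pos: [605.1, 50.9, 290.8]
ee_rot: [-179.9, 0.1, 178.0]
force: [0.3, -3.6, 5.2]
gripper_width: 0.6
time_s: 10.75
ee_pos: [605.1, 57.5, 290.1]
ee_rot: [180.0, 0.0, 178.0]
force: [0.3, 0.0, 0.7]
gripper_width: 0.7
```

```bash
python3 -m handwheel '[{"gripper":0,"travel":[0,0.003,0],"twist":0},{"gripper":0,"travel":[0,0.002,0],"twist":0}]'
```

```text
time_s: 10.92
ee_pos: [605.0, 62.9, 289.3]
ee_rot: [180.0, -0.1, 178.0]
force: [-1.3, -0.4, -0.4]
gripper_width: 0.5
```

The tip dropped about 1.8 mm and the force went to zero at 197 mm from the pin, so this is the notch. It agrees with the odd-looking third patch. Pressing down next.

```bash
python3 -m handwheel '[{"gripper":0,"travel":[0,0,0.002],"twist":0},{"gripper":0,"travel":[0,0,0.002],"twist":0},{"gripper":0,"travel":[0,0,0.002],"twist":0},{"gripper":0,"travel":[0,0,0],"twist":0}]'
python3 -m handwheel '[{"gripper":0,"travel":[0,0,0.002],"twist":0},{"gripper":0,"travel":[0,0,0.002],"twist":0},{"gripper":0,"travel":[0,0,0],"twist":0}]'
```

```text
time_s: 11.25
ee_pos: [605.0, 62.3, 283.2]
ee_rot: [-180.0, -0.1, 178.0]
force: [-0.7, -0.5, -0.6]
gripper_width: 0.7
time_s: 11.5
ee_pos: [605.3, 62.2, 279.9]
ee_rot: [180.0, 0.0, 178.0]
force: [-0.7, 0.7, 0.8]
gripper_width: 0.4
```

```bash
python3 -m handwheel '[{"gripper":0,"travel":[0,0,0.002],"twist":0},{"gripper":0,"travel":[0,0,0.002],"twist":0},{"gripper":0,"travel":[0,0,0],"twist":0}]'
python3 -m handwheel '[{"gripper":0,"travel":[0,0,0.002],"twist":0},{"gripper":0,"travel":[0,0,0.002],"twist":0},{"gripper":0,"travel":[0,0,0],"twist":0}]'
```

```text
time_s: 11.75
ee_pos: [605.2, 62.3, 275.9]
ee_rot: [180.0, 0.0, 178.0]
force: [-0.3, 0.1, 2.3]
gripper_width: 0.8
time_s: 12.0
ee_pos: [605.2, 62.3, 273.0]
ee_rot: [180.0, 0.1, 178.0]
force: [-2.1, 0.5, 10.0]
gripper_width: 0.5
```

```bash
python3 -m handwheel '[{"gripper":0,"travel":[0,0,0.001],"twist":0},{"gripper":0,"travel":[0,0,0.001],"twist":0},{"gripper":0,"travel":[0,0,0],"twist":0},{"gripper":0,"travel":[0,0,0],"twist":0}]'
python3 - <<'E'
from h import *
g=env.grab_frame("scene"); save({"frame":cv2.resize(g["frame"][150:300,170:370],(560,420),interpolation=cv2.INTER_CUBIC)},"pressed")
E
```

```text
time_s: 12.33
ee_pos: [605.1, 62.3, 272.9]
ee_rot: [180.0, 0.1, 178.0]
force: [-4.3, -1.2, 19.7]
gripper_width: 0.2
```

View pics/pressed.png

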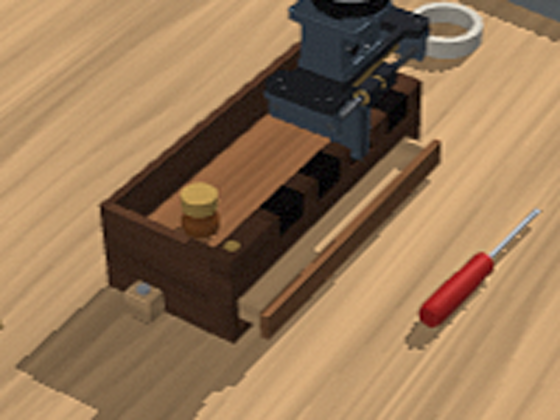

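The catch is at its stop (tip 18.2 mm below the edge, 20 N). The picture shows the drawer front standing out along the box's front, from about (265,320) to (435,150). Withdrawing straight up.

```bash
python3 -m handwheel '[{"gripper":0,"travel":[0,0,-0.004],"twist":0},{"gripper":0,"travel":[0,0,-0.01],"twist":0},{"gripper":0,"travel":[0,0,-0.015],"twist":0},{"gripper":0,"travel":[0,0,-0.03],"twist":0},{"gripper":0,"travel":[0,0,-0.035],"twist":0}]'
python3 -m handwheel '[{"gripper":0,"travel":[0.03,0,-0.02],"twist":0},{"gripper":0,"travel":[0.035,0,-0.01],"twist":0},{"gripper":0,"travel":[0.035,0,0],"twist":0},{"gripper":0,"travel":[0.035,0,0],"twist":0},{"gripper":0,"travel":[0.035,0,0],"twist":0}]'
python3 -m handwheel '[{"gripper":0,"travel":[0,0,0],"twist":0},{"gripper":0,"travel":[0,0,0],"twist":0},{"gripper":0,"travel":[0,0,0],"twist":0},{"gripper":0,"travel":[0,0,0],"twist":0}]'
python3 - <<'E'
from h import *
g=env.grab_frame("top"); a=g["frame"][150:310,180:380]
s=env.grab_frame("scene"); b=s["frame"][150:300,170:370]
save({"frame":np.hstack([cv2.resize(x,(400,320),interpolation=cv2.INTER_CUBIC) for x in(a,b)])},"final")
for t,z in (("jar",52),("tape",0),("drill",0),("screwdriver",0)):
    for c,G in (("top",g),("scene",s)):
        for p in env.pinpoint(c,t)[:1]: print(c,t,hit(G,p["uv"],z).round())
E
```

```text
time_s: 12.8
ee_pos: [604.7, 62.3, 362.6]
ee_rot: [-180.0, -0.3, 178.0]
force: [0.2, 0.6, 0.1]
gripper_width: 0.3
time_s: 13.22
ee_pos: [433.6, 68.2, 393.8]
ee_rot: [180.0, -0.0, 178.0]
force: [-0.7, 1.1, -0.5]
gripper_width: 0.5
time_s: 13.55
ee_pos: [436.5, 68.3, 394.0]
ee_rot: [180.0, 0.1, 178.0]
force: [-0.3, -0.2, 0.8]
gripper_width: 0.8
scene jar [532. -81.  52.]
top tape [542. 410.   0.]
scene tape [536. 420.   0.]
top drill [ 480. -456.    0.]
scene drill [ 463. -450.    0.]
scene screwdriver [761.  59.   0.]
```

View pics/final.png

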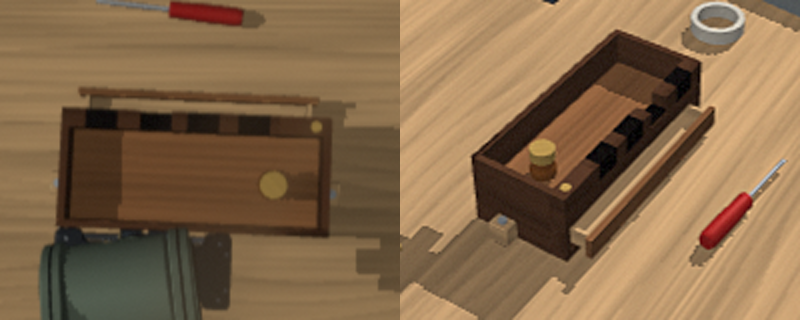

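The drawer is out along the whole front: in the top view its lip runs along row ~95, ahead of the box edge at row ~110. The hand is clear, and the jar, tape, screwdriver and drill are where they were. Handing in.

```bash
python3 -c "
from workcell import env
print(env.job_done())"
```

```text
the job is handed in; nothing more can be done
None
```

The secret drawer is open and the job is handed in, at about 14 s of the 64 s allowed.

- **Sweep:** I put the closed fingertips on the brass pin and ran them along the edge at 5–6 N. The first two dark patches were smooth. At about 190–197 mm from the pin the tip dropped and the force went to zero, which is the notch.
- **Catch:** I pressed the catch to its stop. The tip ended 18.2 mm below the edge at about 20 N, against the 18 mm given.
- **Last checks:** After I withdrew straight up, both cameras showed the drawer still out, and the force read about zero with the hand clear. I judged the drawer by eye and did not measure its 32 mm travel.
- **Loose items:** The tape and drill were found in both cameras, within about 10 mm of their first readings, which is the networks' own scatter. In that check the top camera missed the jar and the screwdriver. The scene camera placed them within about 9 mm of before, and the pictures show them unmoved.
- **Disagreement:** The picture put the notch centre at 201 mm. Touch suggested about 192–198 mm, but the finger went in without touching a wall.

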